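# Tip the sample jar out of the tall tote in a counting lab

## Robot

A 6-joint arm with a two-finger parallel gripper is mounted at the origin on the work surface. World frame = base frame: x ahead of the robot, y to its left, z up, the work surface at z = 0. Lengths are in m, angles in rad, forces in N, time in s.
With the tool pointing down it reaches from about 0.35 to 0.975 m from the base axis. Payload 4.9 kg.
Tool frame: the origin (TCP) lies midway between the tips of the shut fingers; the grasp point (between the pads) lies 19 mm behind it; z points along the fingers, y is the line along which they close (so a half turn about z gives the same grasp; the last joint's range is limited). The gripper opens to 85 mm and grips with 20 to 120 N. Pads are 22 mm wide; open, the fingers measure 114 mm over their backs; the gripper's body (76 mm by 85 mm) begins 54 mm behind the grasp point. The pads swing forward as they close: fully open they stand 13 mm farther back than shut.
Start: joints at [-1.255, 0.053, 1.613, -0, 1.476, -0.119], TCP at [0.263, -0.567, 0.207] pointing down, gripper open.
Joint ranges: [-3.01, 3.01], [-1.01, 2.22], [0.06, 2.58], [-1.02, 4.17], [0.09, 2.62], [-3.14, 3.14]. Speed limits (rad/s): [2.57, 2.57, 3.14, 3.14, 3.14, 3.14].

## Interface

Orientations are given as a rotation vector (axis times angle).
In Python, from station import ctrl, optics, job gives the robot as it stands.
- The arm moves only by the shell command python3 -m jog 'ROWS' [OPENING] [FORCE]. ROWS is JSON, a list of rows, each a list of 2 entries, a list of its own where there are three numbers: the shift along the tool's x, y, z in m, then the turn, a rotation vector about the tool's x, y, z in rad. A call has 1 to 5 rows; each row is the pose to reach, as a shift and turn from the pose commanded when the call began, along the tool's axes at that moment; what a row does not reach only later rows make up. A row lasts 1/10 s, in which the tool goes at most 50 mm and 8.59 degrees, less where a joint would pass 70% of its speed; a pose out of reach is approached as far as the arm can. A call with a gripper value outside its range is refused whole. OPENING is the opening, from 0 (shut) to 1 (fully open), set as the call begins (- or left out, the last holds). The fingers move at their own pace and stop on an object; FORCE is the grip in N (left out, the last holds). Time passes only in rows, so rows that repeat a pose let the fingers close. It gives the time, the measured TCP pose, the force, the opening and the grip force at its end, in the units of the state.
- ctrl.get_obs(): the state, without advancing time (a new reading comes with each control period).
- optics.get_image(name): name is "side" or "top" or "wrist"; returns a dict with "image" (420x560x3 uint8, blue, green, red), "fx", "fy", "cx", "cy" (pixels), "rvec" (rotation vector, rad) and "tvec" (3), from world to camera coordinates, as OpenCV has them; the wrist camera has in their place "mount" (4x4, takes a point from camera to tool coordinates, whose origin is the TCP and whose axes are the flange's). Camera axes: x right, y down, z forward; pixel columns grow to the right and rows downward; lengths in m; the calibration is good to about 2 mm. A picture is of the moment at which its call begins: read the wrist's pose just before it. There is no depth.
- job.finish_job(): hands the job in; it is judged then, once.
The state is a dict: "t": time; "q": joint angles; "dq": joint speeds; "effort": joint torques, N m; "tool_pos": TCP position; "tool_rot": TCP orientation; "contact_force": force on the tool from outside, world axes, zero at the start; "wrist_torque": the same for the moment, N m; "opening": finger opening in m; "grip_force": force on a finger pad.
Only numpy, scipy, OpenCV 4.12 (cv2) and the standard library are available. Lean on these libraries where they do the work, as an engineer would, in place of code of your own. Each camera call takes 0.05 s, during which the arm holds its last target. There are 200 camera calls.

## Task

On the tipping station stand a tall white tote and a low one, each with a sample jar inside. Tip the tall tote over the station's dark steel stop bar, so that it rolls over the bar onto its side with its mouth over the tray and its jar rolls out into the tray; leave the tote lying there. Do not lift the tote into the air, and leave the low tote standing where it is.

Things in the scene. Friction and masses are not known exactly. Their poses are not given: they have to be found in the camera images.
- station: Fixed tipping station, 340 mm wide: grey deck, dark steel stop bar, grey tray. Origin on the bench at mid-width, under the bar's deck-side face; z up, y along the bar, +x the tipping direction, deck to tray. Deck: x -130 to 0 mm, top 30 mm above the bench. Bar: x 0 to 12 mm, top 42 mm above the bench. Tray: x 12 to 250 mm, floor 4 mm above the bench, rims 42 mm high on its other three sides.
- tote: Tall white open-topped tote, loose: 66 mm (x) by 90 (y) by 150 tall, walls 4 mm, 0.15 to 0.3 kg, on the deck left or right of the middle, axes nearly along the station's, +x face 2 to 12 mm short of the bar. Origin at the centre of its underside, z to its mouth. Pushed high on its -x face it slides to the bar, rolls over it and past about 50 degrees falls by itself, mouth onto the tray floor.
- low_tote: Low white tote, to be left alone: same footprint (66 x 90 mm) but only 70 mm tall, with a jar of its own, on the deck beside the tall one (centres 160 to 180 mm apart along the bar). Origin at the centre of its underside, z up.
- jar: Closed round sample jar in the tall tote: 40 mm in diameter, 64 mm long, white with a black screw cap, 0.06 kg, lying on the tote's floor across the tipping direction, so it can roll out. Origin at its centre, y along its own axis, cap at +y.
Things that resemble listed ones, but are neither listed nor needed, are in the scene too. What is shaped like the tote but green or orange is not meant.

How it is judged:
By the outcome, as a careful person would: the job done as asked, in the order asked, and still so for the second after the job is handed in, with the robot touching nothing.
It also fails if it takes over 29 s, if anything falls off the work surface, if the arm or the gripper's body presses on something with over 40 N, if the wrist force passes 120 N, or if a joint passes its speed limit or range.

## Working session

There is one attempt and no reset: what is moved stays moved. The work goes in short steps, Python scripts to look and compute and a shell command to move; the robot and the scene stay as the last step left them, time stands still between calls to the robot, and variables do not carry over. Pictures are saved under pics/ and viewed, at most 10 in all, crops included, and the job is handed in when it is done.

```bash
ls; mkdir -p pics
cat > h.py <<'E'
import numpy as np, cv2, json
from station import ctrl, optics, job
def grab(n,f):
    d=optics.get_image(n); cv2.imwrite(f'pics/{f}.png',d['image']); np.save(f'pics/{f}.npy',d,allow_pickle=True); return d
def load(f): return np.load(f'pics/{f}.npy',allow_pickle=True).item()
def ray(d,u,v):
    R=cv2.Rodrigues(np.array(d['rvec'],float))[0]; t=np.array(d['tvec'],float).ravel()
    return -R.T@t, R.T@np.array([(u-d['cx'])/d['fx'],(v-d['cy'])/d['fy'],1])
def onz(d,u,v,z):
    o,r=ray(d,u,v); return o+r*(z-o[2])/r[2]
E
python3 - <<'E'
from h import *
for n in('side','top'):
    d=grab(n,n+'0'); print(n,d['fx'],ray(d,280,210))
o=ctrl.get_obs(); print(o)
E
```

```text
pics
side 528.9364957532911 (array([ 0.69365089, -0.75060951,  0.68678456]), array([-0.23928235,  0.62464497, -0.74359329]))
top 398.7794232595535 (array([ 0.36418176, -0.18492728,  0.81136261]), array([ 0.15733455,  0.01052916, -0.98749644]))
{'t': 0.1, 'q': array([-1.25495386e+00,  5.33203261e-02,  1.61414264e+00,  6.06287005e-06,
        1.47601112e+00, -1.18974343e-01]), 'dq': array([ 0.00025874, -0.00163403, -0.00292521,  0.00053538, -0.00212146,
       -0.00137236]), 'effort': array([-1.06022890e-04, -3.94904423e+01, -3.71361852e+01, -1.73272547e-04,
        3.90290399e-03,  1.65596919e-05]), 'tool_pos': array([ 0.26310444, -0.56625343,  0.20537612]), 'tool_rot': array([-3.06581008e+00, -6.77235912e-01,  2.80835970e-04]), 'contact_force': array([-0.60599403, -0.50869788, -0.29411363]), 'wrist_torque': array([-0.04820325, -0.00196385, -0.0492466 ]), 'grip_force': 0.0, 'opening': 0.08523816396420775}
```

View pics/top0.png

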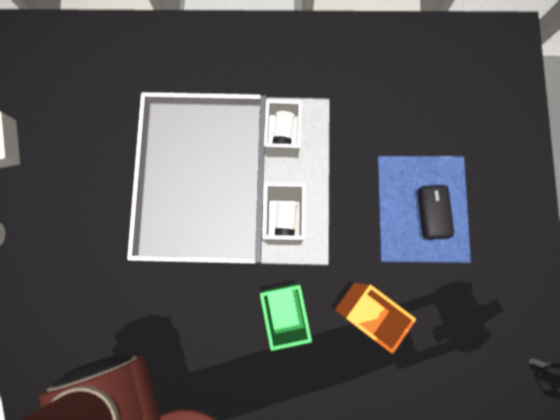

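View pics/side0.png

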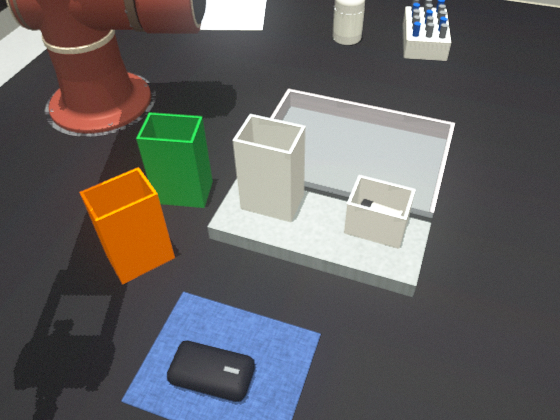

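Top view: the station's deck is at u 262–329 and the tray is left of it. White totes stand at (285,212) and (283,124). In the side view the tall one is at (270,170), next to the green tote, and the low one is at (380,210). The green and orange totes are excluded by colour. So the tall white tote should be the one at (285,212) in the top view. I'll measure it and confirm with a crop.

Run:
```python
from h import *
d=load('top0'); im=d['image']; s=load('side0')
cv2.imwrite('pics/c1.png',np.hstack([cv2.resize(im[80:280,230:345],(345,600),interpolation=cv2.INTER_CUBIC),cv2.resize(s['image'][90:290,200:350],(450,600),interpolation=cv2.INTER_CUBIC)]))
for n,u,v,z in [('deckA',329.5,98,.03),('deckB',328.5,264.5,.03),('trayA',143,94,.042),('trayB',129.5,261,.042),('barA',262,97,.042),('barB',259,263,.042)]: print(n,onz(d,u,v,z).round(4))
hsv=cv2.cvtColor(im,cv2.COLOR_BGR2HSV)
for n,(a,b,c,e),z in [('tall',(175,250,255,312),.18),('low',(92,160,262,312),.10)]:
    g=im[a:b,c:e].min(2); 
    for th in(200,225,240):
        m=(g>th).astype(np.uint8); cs,_=cv2.findContours(m,cv2.RETR_EXTERNAL,cv2.CHAIN_APPROX_NONE)
        k=max(cs,key=cv2.contourArea); r=cv2.boxPoints(cv2.minAreaRect(k))+[c,a]
        P=np.array([onz(d,*p,z)[:2] for p in r]); print(n,th,r.round(1).tolist(),P.round(4).tolist(),P.mean(0).round(4),np.linalg.norm(P-np.roll(P,1,0),axis=1).round(4))
```

```text
deckA [ 0.7248 -0.2773  0.03  ]
deckB [ 0.3822 -0.2716  0.03  ]
trayA [0.7259 0.1066 0.042 ]
trayB [0.3856 0.1112 0.042 ]
barA [ 0.7207 -0.1379  0.042 ]
barB [ 0.3838 -0.1374  0.042 ]
tall 200 [[262.0, 175.0], [311.0, 175.0], [311.0, 249.0], [262.0, 249.0]] [[0.5222, -0.1484], [0.5227, -0.2281], [0.4028, -0.2276], [0.4022, -0.1503]] [ 0.4625 -0.1886] [0.12   0.0797 0.1199 0.0773]
tall 225 [[262.0, 175.0], [311.0, 175.0], [311.0, 249.0], [262.0, 249.0]] [[0.5222, -0.1484], [0.5227, -0.2281], [0.4028, -0.2276], [0.4022, -0.1503]] [ 0.4625 -0.1886] [0.12   0.0797 0.1199 0.0773]
tall 240 [[263.0, 175.0], [311.0, 175.0], [311.0, 239.0], [263.0, 239.0]] [[0.5222, -0.1501], [0.5227, -0.2281], [0.4186, -0.2277], [0.418, -0.1516]] [ 0.4704 -0.1894] [0.1042 0.078  0.1041 0.0761]
low 200 [[264.0, 99.0], [311.0, 99.0], [311.0, 159.0], [264.0, 159.0]] [[0.6898, -0.1453], [0.6903, -0.2341], [0.5731, -0.2337], [0.5726, -0.147]] [ 0.6314 -0.19  ] [0.1173 0.0888 0.1172 0.0867]
low 225 [[264.0, 99.0], [311.0, 99.0], [311.0, 159.0], [264.0, 159.0]] [[0.6898, -0.1453], [0.6903, -0.2341], [0.5731, -0.2337], [0.5726, -0.147]] [ 0.6314 -0.19  ] [0.1173 0.0888 0.1172 0.0867]
low 240 [[264.5, 145.5], [265.8, 99.0], [302.2, 100.1], [300.9, 146.6]] [[0.5984, -0.1475], [0.6898, -0.1487], [0.688, -0.2175], [0.5967, -0.215]] [ 0.6432 -0.1822] [0.0675 0.0914 0.0688 0.0913]
```

View pics/c1.png

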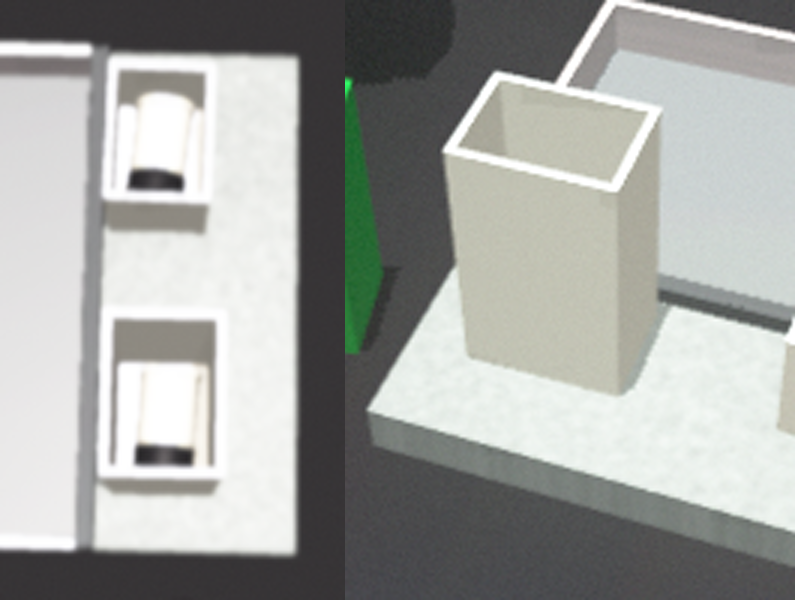

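The crop confirms it. The tote at crop-left (160,395) is deep, and its mouth at z 0.18 measures about 68 x 91 mm. The right half of the crop shows it as the tall one. Its centre is at about (0.463, -0.185), its rear face at y ≈ -0.218, and the tipping direction is world +y. I'll bring the shut fingers behind it.

```bash
python3 -m jog '[[[0,0,-0.05],[0,0,0.1]],[[0.043,-0.025,-0.05],[0,0,0.2]],[[0.086,-0.051,-0.05],[0,0,0.3]],[[0.129,-0.076,-0.05],[0,0,0.435]],[[0.172,-0.102,-0.05],[0,0,0.435]]]' 0
python3 -c "
from h import *
from scipy.spatial.transform import Rotation as R
o=ctrl.get_obs();M=R.from_rotvec(o['tool_rot']).as_matrix();print(M.round(3),o['q'].round(2));print(M.T@(np.array([.463,-.277,.255])-o['tool_pos']))"
```

```text
t: 0.6
tool_pos: [0.3767, -0.4003, 0.256]
tool_rot: [-3.141, 0.005, 0.0]
contact_force: [1.0, -0.8, -0.4]
opening: 0.0122
grip_force: 0.0
[[ 1.    -0.003 -0.   ]
 [-0.003 -1.     0.001]
 [-0.    -0.001 -1.   ]] [-0.95 -0.15  1.73  0.    1.57  0.62]
[ 0.08591061 -0.12356353  0.00107119]
```

```bash
python3 -m jog '[[[0.029,-0.041,0],[0,0,0]],[[0.058,-0.082,0],[0,0,0]],[[0.086,-0.122,0],[0,0,0]],[[0.086,-0.122,0.04],[0,0,0]],[[0.086,-0.122,0.04],[0,0,0]]]'
python3 -c "
from h import *
grab('side','side1');grab('wrist','wrist1')
cv2.imwrite('pics/c2.png',np.hstack([load('side1')['image'][:,:400],load('wrist1')['image'][:,80:480]]))"
```

```text
t: 1.1
tool_pos: [0.4602, -0.2767, 0.2106]
tool_rot: [-3.135, -0.004, 0.013]
contact_force: [-0.9, 0.3, -1.5]
opening: -0.0001
grip_force: 0.0
```

View pics/c2.png

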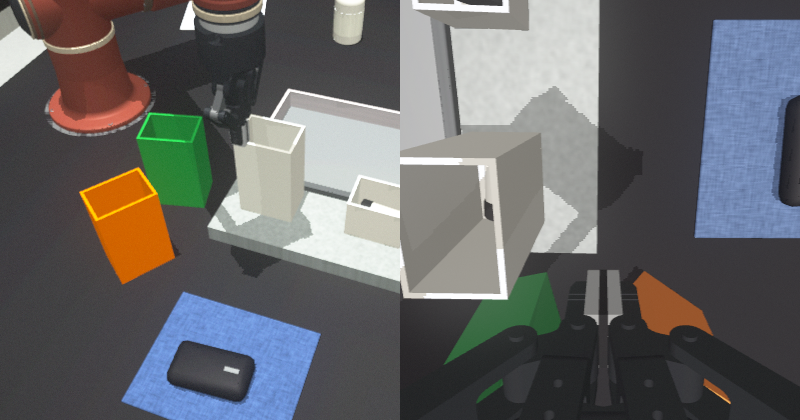

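Run:
```python
from h import *
from scipy.spatial.transform import Rotation as R
d=load('wrist1');o=ctrl.get_obs();T=np.eye(4);T[:3,:3]=R.from_rotvec(o['tool_rot']).as_matrix();T[:3,3]=o['tool_pos'];C=T@d['mount']
def p(u,v,z):
    r=C[:3,:3]@[(u-d['cx'])/d['fx'],(v-d['cy'])/d['fy'],1];return (C[:3,3]+r*(z-C[2,3])/r[2]).round(4)
print(o['tool_pos'],o['tool_rot'])
for u,v in((177,160),(187,298),(83,160),(80,293)):print(p(u,v,.18))
print(p(277,132,.03),p(277,252,.03),'deck right edge; bar',p(135,120,.042))
for z in(.18,):
  c=np.linalg.inv(C)@np.append(o['tool_pos'],1);print('tcp px',c[:2]/c[2]*d['fx']+[d['cx'],d['cy']])
```

```text
[ 0.46130639 -0.27970929  0.21535372] [-3.13969132e+00  6.40827978e-04  4.19440620e-03]
[ 0.5072 -0.2196  0.18  ]
[ 0.418  -0.2178  0.18  ]
[ 0.5071 -0.1663  0.18  ]
[ 0.4215 -0.1493  0.18  ]
[ 0.5089 -0.2737  0.03  ] [ 0.3832 -0.2731  0.03  ] deck right edge; bar [ 0.5207 -0.1435  0.042 ]
tcp px [282.94602544 260.87939066]
```

The wrist view agrees: the rear face is at y -0.219, centre x 0.463, and the bar is at -0.1435. Next I go down to z 0.15 and approach.

```bash
python3 -m jog '[[[0,0,0.035],[0,0,0]],[[0,0,0.065],[0,0,0]],[[0,-0.015,0.065],[0,0,0]],[[0,-0.03,0.065],[0,0,0]],[[0,-0.04,0.065],[0,0,0]]]'
python3 -m jog '[[[0,-0.008,0],[0,0,0]],[[0,-0.016,0],[0,0,0]],[[0,-0.024,0],[0,0,0]],[[0,-0.032,0],[0,0,0]],[[0,-0.04,0],[0,0,0]]]'
python3 -c "
from h import *
grab('side','side2')"
```

```text
t: 1.7
tool_pos: [0.4632, -0.2399, 0.1543]
tool_rot: [3.14, -0.001, 0.005]
contact_force: [1.0, -1.0, 0.3]
opening: -0.0004
grip_force: 0.0
t: 2.2
tool_pos: [0.464, -0.2026, 0.1562]
tool_rot: [3.134, -0.001, 0.007]
contact_force: [-3.7, -5.6, 17.9]
opening: -0.0
grip_force: 11.1
```

View pics/side2.png

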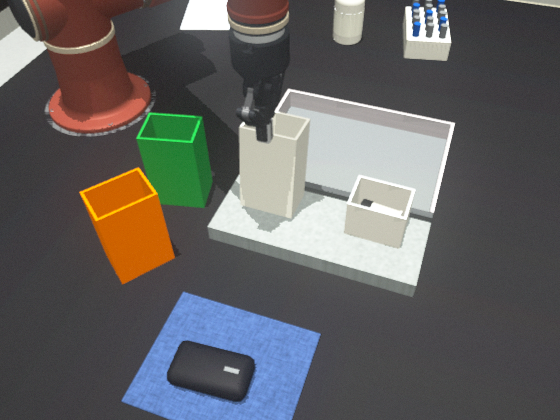

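The tote has started to tip slightly at (272,165), but the tool feels +18 N upward. The rim probably sits under a flare of the finger linkage. I'll back off, raise the tool, and push nearer the rim.

```bash
python3 -m jog '[[[0,0.012,0],[0,0,0]],[[0,0.024,0],[0,0,0]],[[0,0.035,0],[0,0,0]],[[0,0.035,-0.018],[0,0,0]],[[0,0.035,-0.018],[0,0,0]]]'
python3 -m jog '[[[0,-0.01,0],[0,0,0]],[[0,-0.02,0],[0,0,0]],[[0,-0.027,0],[0,0,0]],[[0,-0.034,0],[0,0,0]],[[0,-0.041,0],[0,0,0]]]'
python3 -c "
from h import *
grab('side','side3');grab('wrist','wrist3')
cv2.imwrite('pics/c3.png',np.hstack([cv2.resize(load('side3')['image'][60:260,180:380],(400,400)),load('wrist3')['image'][:400,80:480]]))"
```

```text
t: 2.75
tool_pos: [0.4629, -0.2365, 0.1709]
tool_rot: [3.14, -0.002, 0.003]
contact_force: [0.0, 0.3, 0.6]
opening: 0.0002
grip_force: 0.0
t: 3.25
tool_pos: [0.4621, -0.1931, 0.1692]
tool_rot: [-3.141, -0.001, 0.001]
contact_force: [0.1, -0.1, -0.3]
opening: 0.0001
grip_force: 0.0
```

View pics/c3.png

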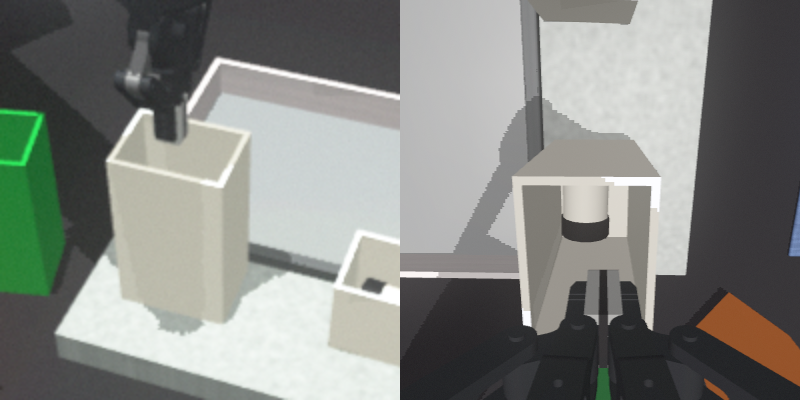

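Run:
```python
from h import *
from scipy.spatial.transform import Rotation as R
d=load('wrist3');o=ctrl.get_obs();T=np.eye(4);T[:3,:3]=R.from_rotvec(o['tool_rot']).as_matrix();T[:3,3]=o['tool_pos'];C=T@d['mount']
def p(u,v,z):
    r=C[:3,:3]@[(u-d['cx'])/d['fx'],(v-d['cy'])/d['fy'],1];return (C[:3,3]+r*(z-C[2,3])/r[2]).round(4)
print(o['tool_pos'])
for u,v in((195,178),(341,178)):print(p(u,v,.18))
for u,v in((221,140),(321,138)):print(p(u,v,.03), 'far bottom')
print('bar',p(138,100,.042))
# fingertip and near rim in side views, at the tool's x
for f,pts in(('side2',[(242,125),(300,137),(278,110),(308,120)]),('side3',[(234,140),(289.5,152),(250,116),(304,126)])):
    s=load(f)
    for q in pts:print(f,q,onz(s,*q,.18).round(4))
```

```text
[ 0.46219542 -0.19304125  0.16938444]
[ 0.5077 -0.1538  0.18  ]
[ 0.5079 -0.2188  0.18  ]
[ 0.5077 -0.1408  0.03  ] far bottom
[ 0.5095 -0.2249  0.03  ] far bottom
bar [ 0.5396 -0.0796  0.042 ]
side2 (242, 125) [ 0.4177 -0.1806  0.18  ]
side2 (300, 137) [ 0.5096 -0.1793  0.18  ]
side2 (278, 110) [ 0.4569 -0.1287  0.18  ]
side2 (308, 120) [ 0.5087 -0.1375  0.18  ]
side3 (234, 140) [ 0.4199 -0.2165  0.18  ]
side3 (289.5, 152) [ 0.5057 -0.2154  0.18  ]
side3 (250, 116) [ 0.421  -0.1565  0.18  ]
side3 (304, 126) [ 0.5074 -0.1531  0.18  ]
```

The tote is back upright in its original place, with its rear face at -0.218. The fingertip slipped over the rim and now hangs in the mouth without touching. I'll go up, back off, and tilt the tool by 0.5 rad so that the fingertip leads and the linkage stays clear of the rim.

```bash
python3 -m jog '[[[0,0,-0.05],[0,0,0]],[[0,0.045,-0.06],[0.12,0,0]],[[0,0.09,-0.06],[0.25,0,0]],[[0,0.1,-0.06],[0.375,0,0]],[[0,0.1,-0.06],[0.5,0,0]]]'
python3 -m jog '[[[0,0,0],[0,0,0]]]'
python3 -c "
from h import *
from scipy.spatial.transform import Rotation as R
o=ctrl.get_obs();M=R.from_rotvec(o['tool_rot']).as_matrix();print(M.round(3),o['q'].round(2))
for t in ([.463,-.293,.145],[.463,-.245,.145]):print((M.T@(np.array(t)-o['tool_pos'])).round(4))
print('world +y',M.T[:,1].round(3))
grab('side','side4')
cv2.imwrite('pics/c4.png',cv2.resize(load('side4')['image'][0:260,150:410],(520,520)))"
```

```text
t: 3.85
tool_pos: [0.4622, -0.2968, 0.2303]
tool_rot: [-2.639, 0.003, -0.003]
contact_force: [0.6, 0.2, 0.3]
opening: 0.0001
grip_force: 0.0
t: 3.95
tool_pos: [0.4611, -0.2966, 0.2266]
tool_rot: [-2.638, 0.007, 0.003]
contact_force: [0.2, 0.4, -0.9]
opening: -0.0001
grip_force: 0.0
[[ 1.    -0.006 -0.001]
 [-0.005 -0.876  0.483]
 [-0.004 -0.483 -0.876]] [-0.88  0.1   1.59  0.32  1.84  0.72]
[0.0022 0.0363 0.0731]
[ 0.002  -0.0058  0.0963]
world +y [-0.005 -0.876  0.483]
```

View pics/c4.png

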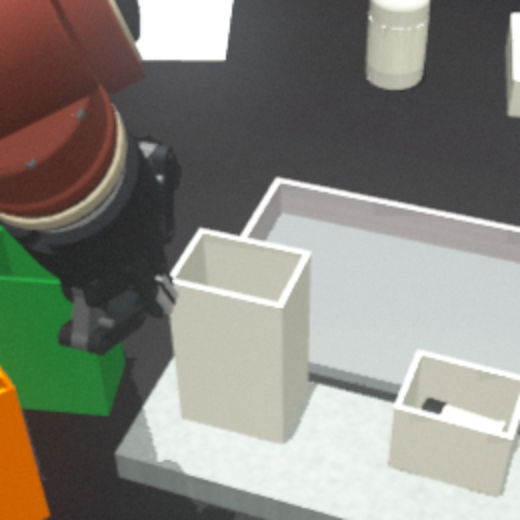

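Run:
```python
from h import *
s=load('side4');o=ctrl.get_obs()
f=lambda P:((cv2.projectPoints(np.array([P]),np.array(s['rvec'],float),np.array(s['tvec'],float),np.array([[s['fx'],0,s['cx']],[0,s['fy'],s['cy']],[0,0,1.]]),None)[0].ravel()-[150,0])*2).round(0)
print(f(o['tool_pos']),f([.463,-.219,.18]),f([.418,-.219,.18]),'side2/3 tips full px',f([.464,-.2026,.1562])/2+[150,0],f([.4622,-.193,.1694])/2+[150,0])
```

```text
[173. 313.] [222. 295.] [164. 282.] side2/3 tips full px [266.  152.5] [267.  141.5]
```

```bash
python3 -m jog '[[[0.002,0.021,0.04],[0,0,0]],[[0.002,0.043,0.079],[0,0,0]],[[0.002,0.026,0.089],[0,0,0]],[[0.002,0.009,0.098],[0,0,0]],[[0.002,0,0.103],[0,0,0]]]'
python3 -m jog '[[[0,-0.007,0.0039],[0,0,0]],[[0,-0.014,0.0077],[0,0,0]],[[0,-0.021,0.0116],[0,0,0]],[[0,-0.028,0.0154],[0,0,0]],[[0,-0.028,0.0154],[0,0,0]]]'
python3 -c "
from h import *
grab('side','side5')
cv2.imwrite('pics/c5.png',cv2.resize(load('side5')['image'][0:260,150:410],(520,520)))"
```

```text
t: 4.5
tool_pos: [0.4643, -0.2425, 0.1395]
tool_rot: [-2.643, -0.003, 0.0]
contact_force: [0.3, -1.0, -0.2]
opening: 0.0003
grip_force: 0.0
t: 5.0
tool_pos: [0.4642, -0.2122, 0.1391]
tool_rot: [-2.642, -0.001, -0.0]
contact_force: [1.0, -0.1, 0.4]
opening: -0.0001
grip_force: 0.3
```

View pics/c5.png

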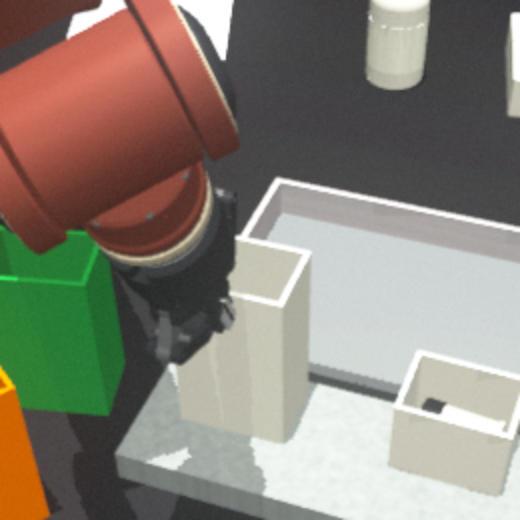

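The fingertip, at about (230,310) in the crop, has just met the upright rear face, with the linkage clear of it. I'll keep pushing.

```bash
python3 -m jog '[[[0,-0.0088,0.0048],[0,0,0]],[[0,-0.0175,0.0097],[0,0,0]],[[0,-0.0263,0.0145],[0,0,0]],[[0,-0.035,0.0193],[0,0,0]],[[0,-0.0438,0.0242],[0,0,0]]]'
python3 -c "
from h import *
grab('side','side6')
cv2.imwrite('pics/c6.png',cv2.resize(load('side6')['image'][0:260,150:410],(520,520)))"
```

```text
t: 5.55
tool_pos: [0.4641, -0.1616, 0.1387]
tool_rot: [-2.641, -0.0, 0.0]
contact_force: [0.6, -0.5, -0.0]
opening: 0.0001
grip_force: 0.2
```

View pics/c6.png

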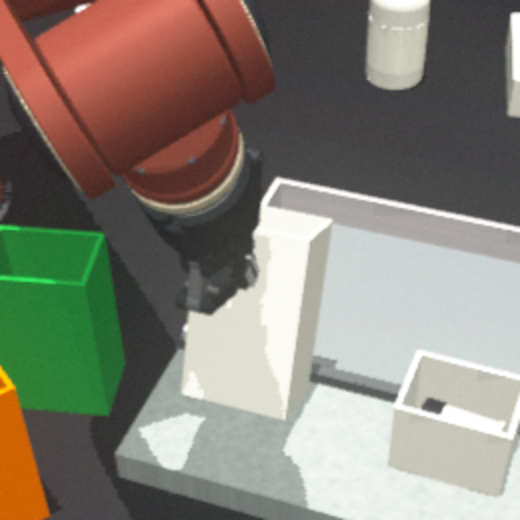

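It is tipping well, about 20–25°, with contact at about (255,270). I'll continue.

```bash
python3 -m jog '[[[0,-0.0088,0.0048],[0,0,0]],[[0,-0.0175,0.0097],[0,0,0]],[[0,-0.0263,0.0145],[0,0,0]],[[0,-0.035,0.0193],[0,0,0]],[[0,-0.0438,0.0242],[0,0,0]]]'
python3 -m jog '[[[0,-0.0088,0.0048],[0,0,0]],[[0,-0.0175,0.0097],[0,0,0]],[[0,-0.0263,0.0145],[0,0,0]],[[0,-0.0263,0.0145],[0,0,0]],[[0,-0.0263,0.0145],[0,0,0]]]'
python3 -c "
from h import *
grab('side','side7');grab('top','top7')
cv2.imwrite('pics/c7.png',np.hstack([load('side7')['image'][0:320,150:480],load('top7')['image'][60:380,100:400]]))"
```

```text
t: 6.1
tool_pos: [0.4642, -0.1118, 0.1385]
tool_rot: [-2.641, 0.0, 0.0]
contact_force: [0.8, -0.1, 0.3]
opening: -0.0
grip_force: 0.0
t: 6.6
tool_pos: [0.4642, -0.0825, 0.1385]
tool_rot: [-2.642, -0.0, -0.0]
contact_force: [0.6, -0.2, -0.2]
opening: -0.0001
grip_force: 0.0
```

View pics/c7.png

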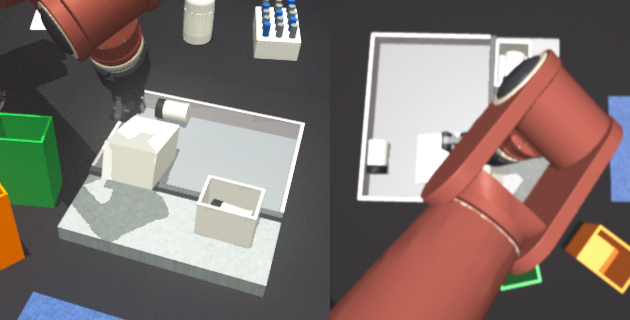

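The tote is lying over the bar with its mouth in the tray, and the jar has rolled out to the far rim, at top-crop (377,155). The low tote has not moved. Now I retract straight up and check numerically that everything has settled.

```bash
python3 -m jog '[[[0,-0.02,-0.036],[0,0,0]],[[0,-0.04,-0.072],[0,0,0]],[[0,-0.06,-0.108],[0,0,0]],[[0,-0.06,-0.108],[0,0,0]],[[0,-0.06,-0.108],[0,0,0]]]'
python3 - <<'E'
from h import *
a=grab('side','s8')
import time
for i in range(8): b=optics.get_image('side')
b=grab('side','s9'); x,y=load('side0')['image'],b['image']
print('diff settle',(cv2.absdiff(a['image'],b['image']).max(2)>40)[90:300,200:460].sum(), 'low tote change',(cv2.absdiff(x,y).max(2)>40)[178:250,345:415].sum())
g=(y[90:300,200:460].max(2)<60)
n,l,st,c=cv2.connectedComponentsWithStats(g.astype(np.uint8))
for i in range(1,n):
    if 20<st[i,4]<3000:
        u,v=c[i]+[200,90];print('dark',st[i,4],(u.round(),v.round()),onz(b,u,v,.024).round(3))
# white jar in top view on tray
t=grab('top','t9'); print(ctrl.get_obs()['tool_pos'].round(3),ctrl.get_obs()['contact_force'].round(1))
g=(t['image'].max(2)<60)[97:255,150:255].astype(np.uint8);n,l,st,c=cv2.connectedComponentsWithStats(g)
for i in range(1,n):
    if st[i,4]>15: u,v=c[i]+[150,97];print('top dark',st[i,4],(u,v),onz(t,u,v,.024).round(3))
w=(t['image'].min(2)>235)[97:255,150:262].astype(np.uint8);n,l,st,c=cv2.connectedComponentsWithStats(w)
for i in range(1,n):
    if st[i,4]>60: u,v=c[i]+[150,97];print('top white',st[i],onz(t,u,v,.03).round(3))
E
```

```text
t: 7.2
tool_pos: [0.4648, -0.0826, 0.2631]
tool_rot: [-2.644, 0.0, -0.003]
contact_force: [-0.2, 0.1, -1.1]
opening: -0.0001
grip_force: 0.0
diff settle 4 low tote change 0
dark 2001 (np.float64(219.0), np.float64(154.0)) [ 0.326 -0.098  0.024]
[ 0.464 -0.082  0.262] [ 0.2 -0.5  0.4]
top dark 129 (np.float64(250.31782945736433), np.float64(202.27131782945736)) [ 0.505 -0.117  0.024]
top dark 34 (np.float64(152.64705882352942), np.float64(229.5)) [0.449 0.076 0.024]
top white [  0 102   6  26 126] [0.486 0.078 0.03 ]
top white [ 74 112  37  33 796] [ 0.456 -0.107  0.03 ]
```

```bash
python3 -c "
from station import job
print(job.finish_job())"
```

```text
the job is handed in; nothing more can be done
None
```

I handed the job in: the tall tote lies on its side over the bar with its mouth over the tray, its jar is at rest in the tray, the low tote has not moved, and the arm is clear, though the first two pushes failed (the second slipped over the rim into the mouth) before the third tipped it.

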